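# Check a robot kit case and pull out the wrongly packed wheel

## Robot

A 7-joint arm with a two-finger parallel gripper is mounted at the origin on the work surface. World frame = base frame: x ahead of the robot, y to its left, z up, the work surface at z = 0. Lengths are in m, angles in rad, forces in N, time in s.
With the tool pointing down it reaches from about 0.425 to 0.925 m from the base axis. Payload 6.8 kg.
Tool frame: the origin (TCP) lies on the centre line of the jaws, within the pads' length; the fingertips stand 19 mm ahead of it and the grasp point (between the pads) is the TCP; z points along the fingers, y is the line along which they close (so a half turn about z gives the same grasp; the last joint's range is limited). The gripper opens to 85 mm and grips with 20 to 120 N. Pads are 22 mm wide; open, the fingers measure 114 mm over their backs; the gripper's body (76 mm by 85 mm) begins 54 mm behind the grasp point. The pads swing forward as they close: fully open they stand 13 mm farther back than shut.
Start: joints at [1.048, 0.477, 0.022, 1.555, -0.011, 1.109, -0.083], TCP at [0.272, -0.618, 0.25] pointing down, gripper open.
Joint ranges: [-2.96, 2.96], [-0.34, 2.1], [-1.41, 1.46], [0.24, 2.44], [-1.37, 4.51], [0.17, 1.92], [-2.96, 2.96]. Speed limits (rad/s): [2.39, 2.39, 3.14, 3.14, 3.14, 3.14, 3.14].

## Interface

Orientations are given as a rotation vector (axis times angle).
In Python, from bench import r gives the robot as it stands. The module is installed in compiled form; this text tells all that it offers.
- The arm moves only by the tool arm_command, never from a script. Its argument "rows" is a list of rows, each an object of numbers: "fingers": the opening, from -1 (shut) to 1 (fully open); "x", "y", "z": the shift along the tool's x, y, z in m; "ax", "ay", "az": the turn, a rotation vector about the tool's x, y, z in degrees. In form: [{"fingers": .., "x": .., "y": .., "z": .., "ax": .., "ay": .., "az": ..}, ...]. A call has 1 to 10 rows; each row shifts and turns the commanded pose from where the row before left it, along the tool's axes as they then stand; what a row does not reach is not made up. A row lasts 1/12 s, in which the tool goes at most 41.7 mm and 7.16 degrees, less where a joint would pass 70% of its speed; a pose out of reach is approached as far as the arm can. A call is refused whole if a number of a shift passes 0.0417 or a number of a turn 7.16, either way. A call with a gripper value outside its range is refused whole. The fingers move at their own pace and stop on an object; "grip_force" is the grip in N (left out, the last holds). Time passes only in rows, so rows that do not move let the fingers close. It gives the time, the measured TCP pose, the force, the opening and the grip force at its end, in the units of the state.
- r.get_obs(): the state, without advancing time (a new reading comes with each control period).
- r.grab_frame(name): name is "side" or "top" or "wrist"; returns a dict with "frame" (480x640x3 uint8, red, green, blue), "depth" (480x640 float32, m along the optical axis (not along the pixel's ray), 0 where there is no reading), "K" (3x3 intrinsics, pixels), "world_from_camera" (4x4, takes a point from camera to world coordinates). Camera axes: x right, y down, z forward; pixel columns grow to the right and rows downward; lengths in m; the calibration is good to about 2 mm. The wrist camera is an equidistant fisheye: a pixel r from the principal point sees the ray r / f radians off the axis. A picture is of the moment at which its call begins.
- r.hand_in(): hands the job in; it is judged then, once.
The state is a dict: "clock": time; "joints": joint angles; "qvel": joint speeds; "tau": joint torques, N m; "tcp_pos": TCP position; "orientation": TCP orientation; "contact_force": force on the tool from outside, world axes, zero at the start; "moment": the same for the moment, N m; "grip_width": finger opening in m; "gripper_force": force on a finger pad.
Only numpy, scipy, OpenCV 4.12 (cv2) and the standard library are available. Lean on these libraries where they do the work, as an engineer would, in place of code of your own. Each camera call takes 0.05 s, during which the arm holds its last target. There are 200 camera calls.

## Task

Open the clear lid of the robot kit case by its wooden lug and leave it standing open. Compare the part in each lane with the picture on the card in front of that lane: one wheel lies in a lane whose card shows a gear motor. Get that wheel out of the case (sliding it out through the open front is easiest) and leave it lying flat on the grey mat in front of the case, fully clear of the case; leave the correctly packed parts in their lanes and do not disturb the other things on the table.

Things in the scene. Friction and masses are not known exactly. Their poses are not given: they have to be found in the camera images.
- case: fixed plywood case, floor 5 mm thick, x -110 to 58 mm, 299 mm wide; origin on the table under the middle of its four lanes, x to its back, y across. Lane centres y = -109.5, -36.5, 36.5, 109.5 mm; lanes 68 mm wide, from x = -52.5 (front, open once the lid is up) to 52.5 mm (back wall). Dividers 36 mm high, side and back walls 42 mm. The cards lie on the open apron x = -110 to -62
- lid (a joint): angle of the clear lid: 0 shut, grows as it opens, stop at 2.0 rad (leaning back past upright). 180 g, with a weak assisting spring: let go below about 1.1 rad it falls shut, above about 1.5 rad it swings on to the stop by itself. A 4 mm plate, top 46 mm above the table when shut; it carries the clear front wall, 5 mm thick, reaching 28 mm below it, which swings up with it
- lug (a point): grip point on the lid's wooden lug, a bar 12 mm wide (along the case's y), 14 mm high, 45 mm long, sticking straight out of the middle of the lid's front edge, away from the hinge. The point is on the bar's middle line, 30 mm out from the lid's front wall, 15 mm from the free end, 39 mm above the table when shut. Pinched across its 12 mm it can pivot between the fingers
- lid_hinge (a point): middle of the lid's hinge line, 44 mm above the table at the back of the case; axes as the case, hinge line along y. The lug point is 148.6 mm from it, and 5 mm below its level when the lid is shut
- label_a: white card 44 x 56 mm flat on the apron before one lane (parts slide over it), origin at its centre, x along the lane towards the case's back, y across. The part in that lane starts with its middle 68 mm (+-5) along this x. The card shows what belongs in the lane: black round wheel picture = a wheel
- label_b: white card 44 x 56 mm flat on the apron before one lane (parts slide over it), origin at its centre, x along the lane towards the case's back, y across. The part in that lane starts with its middle 68 mm (+-5) along this x. The card shows what belongs in the lane: black round wheel picture = a wheel
- label_c: white card 44 x 56 mm flat on the apron before one lane (parts slide over it), origin at its centre, x along the lane towards the case's back, y across. The part in that lane starts with its middle 68 mm (+-5) along this x. The card shows what belongs in the lane: black long narrow picture = a gear motor
- label_d: white card 44 x 56 mm flat on the apron before one lane (parts slide over it), origin at its centre, x along the lane towards the case's back, y across. The part in that lane starts with its middle 68 mm (+-5) along this x. The card shows what belongs in the lane: black long narrow picture = a gear motor
- wheel_a_mid (a point): centre (half-way up the tyre) of a robot wheel lying flat: black tyre 58 mm across, 18 mm high, with a white hub boss 16 mm across rising 11 mm above it; about 45 g. The three wheels are identical; each starts loose in one lane of the case, about 41 mm (36 to 46) free between its tyre and the back wall
- wheel_b_mid (a point): centre (half-way up the tyre) of a robot wheel lying flat: black tyre 58 mm across, 18 mm high, with a white hub boss 16 mm across rising 11 mm above it; about 45 g. The three wheels are identical; each starts loose in one lane of the case, about 41 mm (36 to 46) free between its tyre and the back wall
- wheel_c_mid (a point): centre (half-way up the tyre) of a robot wheel lying flat: black tyre 58 mm across, 18 mm high, with a white hub boss 16 mm across rising 11 mm above it; about 45 g. The three wheels are identical; each starts loose in one lane of the case, about 41 mm (36 to 46) free between its tyre and the back wall
- motor_mid (a point): centre (half-way up) of the small gear motor, white gearbox with a steel motor can, 64 mm long, 22 mm wide (shaft stubs 42 mm), 19 mm high, lying loose along one lane; it is packed correctly
- mat: fixed grey mat, 110 mm (x) by 430 mm (y), 2 mm thick, in front of the case with a gap of about 15 mm (10 to 20); origin in the middle of its underside, x towards the case, parallel to it within 0.01 rad. A small bracket stands on its +y end
- bracket: bystander: small aluminium L bracket 40 x 30 x 33 mm standing at the mat's +y end (about y = 190 mm on the mat); origin under its centre
- screwdriver: bystander: screwdriver lying along x beside the case on its -y side; origin under its middle
- pot: bystander: small open plastic pot, 56 mm across, 50 mm high, beside the case on its +y side; origin under its centre
- joystick: bystander: joystick module on a 70 x 45 mm plywood plate, 37 mm high; origin under its centre
- bottle: bystander: green bottle 70 mm across, 190 mm high; origin under its centre

How it is judged:
On the way:
1. the lid is open past upright (value of joint lid above 1.6 rad), for 0.2 s.
At the end, for the whole second after the job is handed in: Lid open beyond 1.6 rad; the wheel from the motor lane lies flat with its centre over the mat, at most 40 mm from the mat's middle line towards the case and 210 mm sideways; the other two wheels (in wheel-card lanes) and the motor are within 20 mm of where they lay (value of joint lid above 1.6 rad and distance of motor_mid from where it was at the start of the episode below 0.02 m and ((x of wheel_a_mid in the frame of mat between -0.055 and 0.04 m and y of wheel_a_mid in the frame of mat between -0.21 and 0.21 m and height (world z) of wheel_a_mid below 0.018 m and angle between wheel_a_mid's own z axis and vertical below 0.15 rad and distance of each of wheel_b_mid, wheel_c_mid from where it was at the start of the episode below 0.02 m and (y of wheel_b_mid in the frame of label_a between -0.034 and 0.034 m or y of wheel_b_mid in the frame of label_b between -0.034 and 0.034 m) and (y of wheel_c_mid in the frame of label_a between -0.034 and 0.034 m or y of wheel_c_mid in the frame of label_b between -0.034 and 0.034 m)) or (x of wheel_b_mid in the frame of mat between -0.055 and 0.04 m and y of wheel_b_mid in the frame of mat between -0.21 and 0.21 m and height (world z) of wheel_b_mid below 0.018 m and angle between wheel_b_mid's own z axis and vertical below 0.15 rad and distance of each of wheel_a_mid, wheel_c_mid from where it was at the start of the episode below 0.02 m and (y of wheel_a_mid in the frame of label_a between -0.034 and 0.034 m or y of wheel_a_mid in the frame of label_b between -0.034 and 0.034 m) and (y of wheel_c_mid in the frame of label_a between -0.034 and 0.034 m or y of wheel_c_mid in the frame of label_b between -0.034 and 0.034 m)) or (x of wheel_c_mid in the frame of mat between -0.055 and 0.04 m and y of wheel_c_mid in the frame of mat between -0.21 and 0.21 m and height (world z) of wheel_c_mid below 0.018 m and angle between wheel_c_mid's own z axis and vertical below 0.15 rad and distance of each of wheel_a_mid, wheel_b_mid from where it was at the start of the episode below 0.02 m and (y of wheel_a_mid in the frame of label_a between -0.034 and 0.034 m or y of wheel_a_mid in the frame of label_b between -0.034 and 0.034 m) and (y of wheel_b_mid in the frame of label_a between -0.034 and 0.034 m or y of wheel_b_mid in the frame of label_b between -0.034 and 0.034 m)))); the robot touches nothing.
It fails at once if a bystander (bracket, screwdriver, pot, joystick, bottle) is shifted by more than 30 mm (distance of any of bracket, screwdriver, pot, joystick, bottle from where it was at the start of the episode above 0.03 m).
It also fails if it takes over 48 s, if anything falls off the work surface, if the arm or the gripper's body presses on something with over 40 N, if the wrist force passes 120 N, or if a joint passes its speed limit or range.

## Working session

There is one attempt and no reset: what is moved stays moved. The work goes in short steps, Python scripts to look and compute and a tool call to move; the robot and the scene stay as the last step left them, time stands still between calls to the robot, and variables do not carry over. Pictures are saved under pics/ and viewed, at most 11 in all, crops included, and the job is handed in when it is done.

Besides the shell and the picture viewer there is one more tool, called after "Call:" as a command line: name --argument value ..., lists and objects as JSON in quotes. arm_command: Moves the arm, as the interface text tells. Its arguments: {"type":"object","properties":{"rows":{"type":"array"},"grip_force":{"type":"number"}},"required":["rows"]}

```bash
mkdir -p pics; python3 - <<'E'
from bench import r
import cv2,numpy as np
o=r.get_obs();print({k:np.round(v,3) for k,v in o.items()})
for n in("top","side"):
    g=r.grab_frame(n);cv2.imwrite(f"pics/{n}0.png",g["frame"][...,::-1]);np.savez(f"{n}0.npz",**g)
    print(n,g["K"],np.round(g["world_from_camera"],3))
E
```

```text
{'clock': np.float64(0.0), 'joints': array([ 1.048,  0.478,  0.022,  1.556, -0.012,  1.109, -0.083]), 'qvel': array([-0.   , -0.   , -0.001,  0.001, -0.002, -0.001,  0.   ]), 'tau': array([-0.0000e+00, -5.9644e+01,  1.6080e+00, -2.8120e+01,  1.2000e-02,
        9.0000e-03,  0.0000e+00]), 'tcp_pos': array([ 0.272, -0.617,  0.249]), 'orientation': array([-3.073e+00, -6.470e-01,  1.000e-03]), 'contact_force': array([-0.09 ,  0.67 , -0.742]), 'moment': array([-0.03 ,  0.031,  0.064]), 'gripper_force': np.float64(0.0), 'grip_width': np.float64(0.085)}
top [[463.46886122   0.         320.50297908]
 [  0.         463.46886122 240.37415118]
 [  0.           0.           1.        ]] [[-0.026 -0.995  0.097  0.432]
 [-1.     0.025 -0.007 -0.083]
 [ 0.005 -0.098 -0.995  1.032]
 [ 0.     0.     0.     1.   ]]
side [[511.42492071   0.         324.50564271]
 [  0.         511.42492071 245.88150145]
 [  0.           0.           1.        ]] [[-0.995 -0.064  0.077  0.442]
 [-0.1    0.584 -0.806  0.833]
 [ 0.007 -0.809 -0.587  0.722]
 [ 0.     0.     0.     1.   ]]
```

View pics/top0.png

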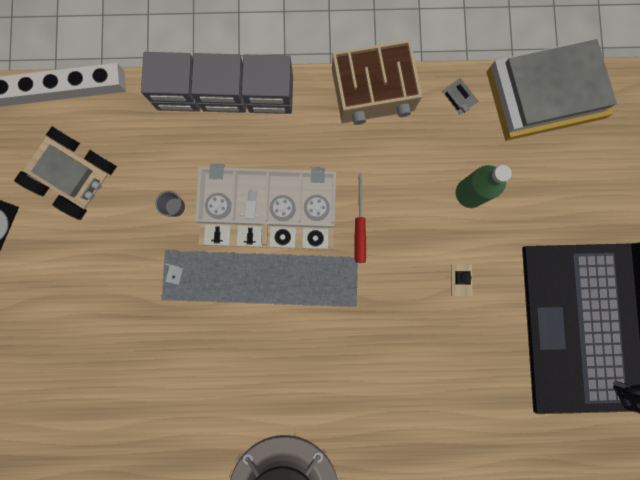

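View pics/side0.png

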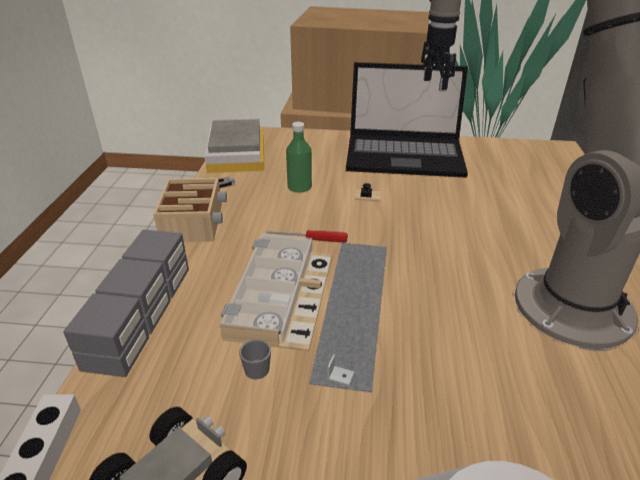

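Top view: the case spans (197–336, 168–248), and the cards at (217,235) and (250,236) show motors while (282,237) and (315,238) show wheels. The leftmost lane (+y) holds a wheel at (217,206) behind a motor card, so that is the wheel to move. The motor is at (250,205). In the side view the lug is near (310,283).

```bash
cat > h.py <<'E'
import numpy as np,cv2
def ray(g,u,v):
    K=g["K"];T=g["world_from_camera"]
    d=T[:3,:3]@np.array([(u-K[0,2])/K[0,0],(v-K[1,2])/K[1,1],1]);return T[:3,3],d
def cast(g,u,v,z):
    c,d=ray(g,u,v);return c+d*(z-c[2])/d[2]
def proj(g,p):
    T=g["world_from_camera"];q=T[:3,:3].T@(np.array(p)-T[:3,3]);K=g["K"];return (K@(q/q[2]))[:2]
E
python3 - <<'E'
from h import *
t=np.load("top0.npz");s=np.load("side0.npz")
f=t["frame"];hsv=cv2.cvtColor(f,cv2.COLOR_RGB2HSV)
# black pictures + cards
roi=np.zeros(f.shape[:2],np.uint8);roi[215:252,195:340]=1
m=((hsv[...,1]<60)&(hsv[...,2]>165)).astype(np.uint8)*roi
m=cv2.morphologyEx(m,cv2.MORPH_CLOSE,np.ones((5,5)))
n,l,st,c=cv2.connectedComponentsWithStats(m)
for i in range(1,n):
    if st[i,4]>60: print("card",st[i],c[i].round(1),cast(t,*c[i],.0055).round(4))
m=(hsv[...,2]<60).astype(np.uint8)*roi
n,l,st,c=cv2.connectedComponentsWithStats(m)
for i in range(1,n):
    if st[i,4]>15: print("pic",st[i],c[i].round(1),cast(t,*c[i],.0055).round(4))
roi[:]=0;roi[245:312,155:362]=1
m=((hsv[...,0]>90)&(hsv[...,0]<125)&(hsv[...,2]<150)).astype(np.uint8)*roi
cs,_=cv2.findContours(m,0,2);k=max(cs,key=cv2.contourArea)
b=cv2.boxPoints(cv2.minAreaRect(cv2.convexHull(k)));print("mat");[print(p,cast(t,*p,.002).round(4)) for p in b]
A=cv2.resize(f[160:255,190:345][...,::-1],None,fx=4.8,fy=4.8,interpolation=cv2.INTER_CUBIC)
B=cv2.resize(s["frame"][225:395,215:395][...,::-1],None,fx=3,fy=3,interpolation=cv2.INTER_CUBIC)
cv2.imwrite("pics/a1.png",A);cv2.imwrite("pics/b1.png",B)
E
```

```text
card [204 225  10  19 161] [208.4 233.8] [0.5538 0.1588 0.0055]
card [220 225  11  20 180] [224.8 234.5] [0.5513 0.1223 0.0055]
card [237 226  11  20 172] [241.5 235.2] [0.5489 0.0852 0.0055]
card [253 227   9  19 139] [256.9 236. ] [0.5462 0.0509 0.0055]
card [270 227  10  20 114] [272.7 236.7] [0.5437 0.0158 0.0055]
card [285 228  11  19 112] [291.7 237.1] [ 0.5418 -0.0263  0.0055]
card [302 228  10  20 106] [305.5 238.1] [ 0.5386 -0.0572  0.0055]
card [318 229  10  19 107] [324.3 238.3] [ 0.5372 -0.0989  0.0055]
pic [213 227   7  16  72] [216.8 235.3] [0.55   0.1402 0.0055]
pic [247 228   6  16  72] [249.5 236.4] [0.5458 0.0674 0.0055]
pic [275 230  15  14 142] [282.2 236.5] [ 0.5436 -0.0053  0.0055]
pic [308 231  15  15 145] [315.  237.8] [ 0.539  -0.0782  0.0055]
mat
[162.66562 298.6416 ] [0.4131 0.2605 0.002 ]
[164.33737 250.43945] [0.5195 0.2576 0.002 ]
[356.66092 257.10962] [ 0.4937 -0.1699  0.002 ]
[354.98917 305.31177] [ 0.3875 -0.1626  0.002 ]
```

View pics/a1.png

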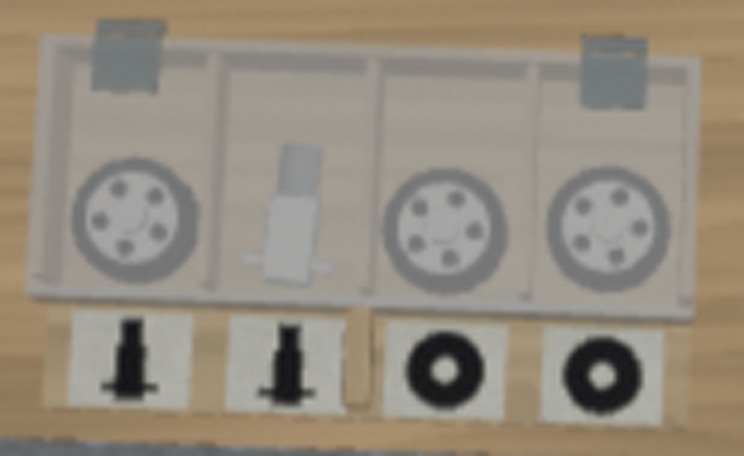

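View pics/b1.png

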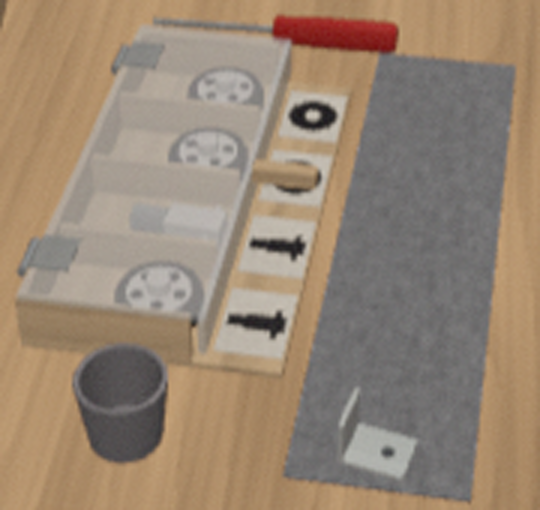

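The top crop shows the lug running from (360,305) to its free end at (357,406), and the target wheel's hub at (133,218) in the leftmost lane behind a motor card. The side crop shows the bracket on the mat's +y end and the pot beside the case.

```bash
cat >> h.py <<'E'
X=np.array([.9982,-.060]);Y=np.array([.060,.9982])
O=np.array([.6316,.0259])
def case(p): d=np.array(p)[:2]-O;return np.r_[d@X,d@Y]
def world(x,y): return O+x*X+y*Y
E
python3 - <<'E'
from h import *
from bench import r
from scipy.spatial.transform import Rotation as R
t=np.load("top0.npz");s=np.load("side0.npz")
def o(u,v,k=4.8,a=190,b=160): return (u+.5)/k+a-.5,(v+.5)/k+b-.5
for n,u,v,z in[("lugend",357,406,.046),("lugroot",361,308,.046),("wheel+y",133,218,.034),("w-36",441,230,.034),("w-109",607,229,.034),("caseFL",25,410,.005),("caseBL",42,37,.042)]:
    p=cast(t,*o(u,v),z);print(n,p.round(4),case(p).round(4))
p=cast(s,*o(320,177,3,215,225),.043);print("lugend side",p.round(4),case(p).round(4))
# lug target; move in tool frame after turning tool x onto case X
b=r.get_obs();M=R.from_rotvec(b["orientation"]).as_matrix()
print("tool x yaw",np.degrees(np.arctan2(M[1,0],M[0,0])),"tool z",M[:,2])
print(case(b["tcp_pos"]))
E
```

```text
lugend [0.5237 0.0308 0.046 ] [-0.108  -0.0016]
lugroot [0.5676 0.0284 0.046 ] [-0.064  -0.0014]
wheel+y [0.6131 0.1325 0.034 ] [-0.0249  0.1053]
w-36 [ 0.6041 -0.007   0.034 ] [-0.0255 -0.0345]
w-109 [ 0.6026 -0.0824  0.034 ] [-0.0224 -0.1098]
caseFL [0.5296 0.1891 0.005 ] [-0.1116  0.1568]
caseBL [0.6958 0.1717 0.042 ] [0.0553 0.1494]
lugend side [0.5243 0.0336 0.043 ] [-0.1076  0.0012]
tool x yaw 23.76705363188068 tool z [-7.49896325e-04  1.47123247e-03 -9.99998637e-01]
[-0.32052314 -0.66362974]
```

Call:
arm_command --rows '[{"fingers": 0.2,"az": 6.8},{"az": 6.8},{"az": 6.8},{"az": 6.8},{"x": 0.0127,"y": -0.0369},{"x": 0.0127,"y": -0.0369},{"x": 0.0127,"y": -0.0369},{"x": 0.0127,"y": -0.0369},{"x": 0.0127,"y": -0.0369},{"x": 0.0127,"y": -0.0369}]'

```text
validation failed for argument at $.ro...
```

Call:
arm_command --rows '[{"x": 0.0127,"y": -0.0369},{"x": 0.0127,"y": -0.0369},{"x": 0.0127,"y": -0.0369},{"x": 0.0127,"y": -0.0369},{"x": 0.0127,"y": -0.0369},{"x": 0.0127,"y": -0.0369},{"x": 0.0127,"y": -0.0369},{"x": 0.0127,"y": -0.0369},{"x": 0.0127,"y": -0.0369},{"x": 0.0127,"y": -0.0369}]'

```text
validation failed for argument at $.ro...
```

Call:
arm_command --rows '[{"x": 0.0127,"y": -0.0369},{"x": 0.0127,"y": -0.0369},{"z": 0.035},{"z": 0.035},{"z": 0.035},{"z": 0.034},{}]'

```text
validation failed for argument at $.ro...
```

```bash
python3 - <<'E'
from h import *
from bench import r
from scipy.spatial.transform import Rotation as R
b=r.get_obs();M=R.from_rotvec(b["orientation"]).as_matrix()
print(b["clock"],b["tcp_pos"],b["grip_width"],"yaw",np.degrees(np.arctan2(M[1,0],M[0,0])),M[:,2],case(b["tcp_pos"]))
g=r.grab_frame("wrist");np.savez("w1.npz",**g);cv2.imwrite("pics/w1.png",g["frame"][...,::-1]);print(g["K"],g["world_from_camera"].round(3))
E
```

```text
0.1 [ 0.27183718 -0.61730174  0.24941632] 0.08514889035213861 yaw 23.76705363188068 [-7.49896325e-04  1.47123247e-03 -9.99998637e-01] [-0.32052314 -0.66362974]
[[371.64829954   0.         319.34579455]
 [  0.         371.64829954 237.79288209]
 [  0.           0.           1.        ]] [[ 0.404 -0.882 -0.242  0.333]
 [-0.915 -0.39  -0.105 -0.59 ]
 [-0.001  0.264 -0.965  0.373]
 [ 0.     0.     0.     1.   ]]
```

View pics/w1.png

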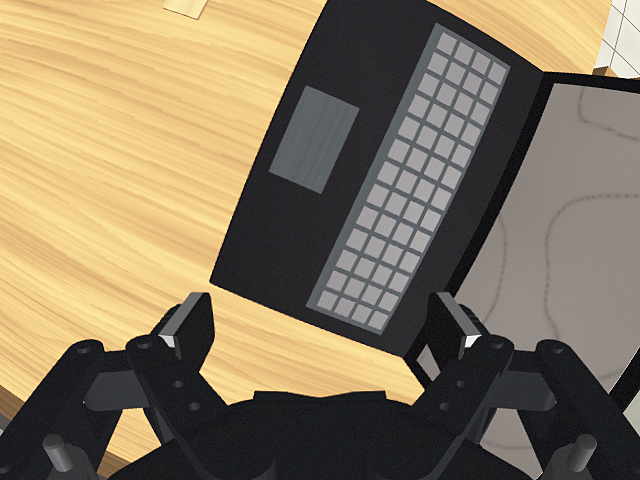

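The picture shows only the laptop: all three moves were refused because each row needs every key. I'm resending them with all keys.

Call:
arm_command --rows '[{"fingers": 0.2,"x": 0,"y": 0,"z": 0,"ax": 0,"ay": 0,"az": 6.8},{"fingers": 0.2,"x": 0,"y": 0,"z": 0,"ax": 0,"ay": 0,"az": 6.8},{"fingers": 0.2,"x": 0,"y": 0,"z": 0,"ax": 0,"ay": 0,"az": 6.8},{"fingers": 0.2,"x": 0,"y": 0,"z": 0,"ax": 0,"ay": 0,"az": 6.8},{"fingers": 0.2,"x": 0.0127,"y": -0.0369,"z": 0,"ax": 0,"ay": 0,"az": 0},{"fingers": 0.2,"x": 0.0127,"y": -0.0369,"z": 0,"ax": 0,"ay": 0,"az": 0},{"fingers": 0.2,"x": 0.0127,"y": -0.0369,"z": 0,"ax": 0,"ay": 0,"az": 0},{"fingers": 0.2,"x": 0.0127,"y": -0.0369,"z": 0,"ax": 0,"ay": 0,"az": 0},{"fingers": 0.2,"x": 0.0127,"y": -0.0369,"z": 0,"ax": 0,"ay": 0,"az": 0},{"fingers": 0.2,"x": 0.0127,"y": -0.0369,"z": 0,"ax": 0,"ay": 0,"az": 0}]'

```text
clock: 0.98
tcp_pos: [0.3616, -0.3994, 0.2501]
orientation: [-3.14, 0.094, 0.0]
contact_force: [1.3, -0.1, 0.4]
grip_width: 0.0518
gripper_force: 0.0
```

Call:
arm_command --rows '[{"fingers": 0.2,"x": 0.0127,"y": -0.0369,"z": 0,"ax": 0,"ay": 0,"az": 0},{"fingers": 0.2,"x": 0.0127,"y": -0.0369,"z": 0,"ax": 0,"ay": 0,"az": 0},{"fingers": 0.2,"x": 0.0127,"y": -0.0369,"z": 0,"ax": 0,"ay": 0,"az": 0},{"fingers": 0.2,"x": 0.0127,"y": -0.0369,"z": 0,"ax": 0,"ay": 0,"az": 0},{"fingers": 0.2,"x": 0.0127,"y": -0.0369,"z": 0,"ax": 0,"ay": 0,"az": 0},{"fingers": 0.2,"x": 0.0127,"y": -0.0369,"z": 0,"ax": 0,"ay": 0,"az": 0},{"fingers": 0.2,"x": 0.0127,"y": -0.0369,"z": 0,"ax": 0,"ay": 0,"az": 0},{"fingers": 0.2,"x": 0.0127,"y": -0.0369,"z": 0,"ax": 0,"ay": 0,"az": 0},{"fingers": 0.2,"x": 0.0127,"y": -0.0369,"z": 0,"ax": 0,"ay": 0,"az": 0},{"fingers": 0.2,"x": 0.0127,"y": -0.0369,"z": 0,"ax": 0,"ay": 0,"az": 0}]'

```text
clock: 1.82
tcp_pos: [0.5105, -0.0388, 0.2503]
orientation: [3.14, -0.094, 0.0]
contact_force: [1.1, -1.3, -0.9]
grip_width: 0.0514
gripper_force: 0.0
```

Call:
arm_command --rows '[{"fingers": 0.2,"x": 0.0127,"y": -0.0369,"z": 0,"ax": 0,"ay": 0,"az": 0},{"fingers": 0.2,"x": 0.0127,"y": -0.0369,"z": 0,"ax": 0,"ay": 0,"az": 0},{"fingers": 0.2,"x": 0,"y": 0,"z": 0.035,"ax": 0,"ay": 0,"az": 0},{"fingers": 0.2,"x": 0,"y": 0,"z": 0.035,"ax": 0,"ay": 0,"az": 0},{"fingers": 0.2,"x": 0,"y": 0,"z": 0.035,"ax": 0,"ay": 0,"az": 0},{"fingers": 0.2,"x": 0,"y": 0,"z": 0.034,"ax": 0,"ay": 0,"az": 0},{"fingers": 0.2,"x": 0,"y": 0,"z": 0,"ax": 0,"ay": 0,"az": 0}]'

```text
clock: 2.4
tcp_pos: [0.5354, 0.0309, 0.1053]
orientation: [3.138, -0.093, -0.018]
contact_force: [-1.6, -0.1, -0.1]
grip_width: 0.0513
gripper_force: 0.0
```

```bash
python3 - <<'E'
from h import *
from bench import r
from scipy.spatial.transform import Rotation as R
b=r.get_obs();M=R.from_rotvec(b["orientation"]).as_matrix()
print(b["clock"],b["tcp_pos"],b["grip_width"],"yaw",np.degrees(np.arctan2(M[1,0],M[0,0])),M[:,2],case(b["tcp_pos"]))
g=r.grab_frame("wrist");np.savez("w2.npz",**g);cv2.imwrite("pics/w2.png",g["frame"][...,::-1])
E
```

```text
2.4 [0.53537685 0.03094969 0.10530921] 0.05130443196716681 yaw -3.4053639504977182 [-0.01131078 -0.00133148 -0.99993514] [-0.09635293 -0.00073278]
```

View pics/w2.png

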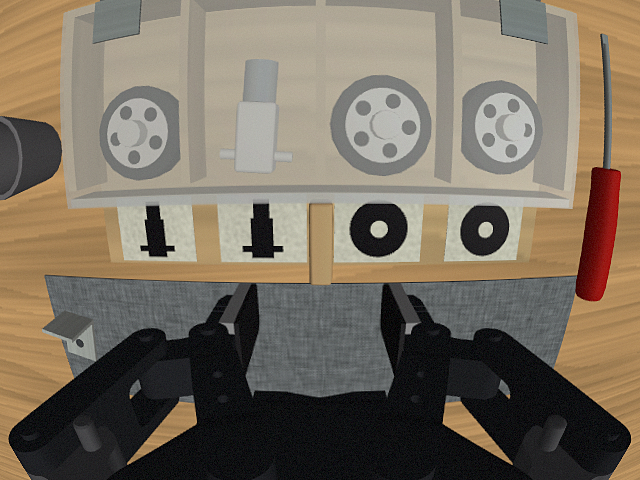

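The wrist view shows the lug centred between the fingers at column 320, with its free end near row 284. The wheel hubs are at (133,132), (385,125) and (510,125).

```bash
cat >> h.py <<'E'
def fcast(g,u,v,z):
    K=g["K"];T=g["world_from_camera"];a=np.array([u-K[0,2],v-K[1,2]]);q=np.hypot(*a);th=q/K[0,0]
    d=T[:3,:3]@np.r_[a/q*np.sin(th),np.cos(th)];c=T[:3,3];return c+d*(z-c[2])/d[2]
E
python3 - <<'E'
from h import *
g=np.load("w2.npz")
for n,u,v,z in[("lugend",320,284,.046),("end bottom?",320,284,.034),("wheel",137,131,.034),("w2",386,125,.034),("w3",514,126,.034),("tyre L",100,130,.023),("motor",258,137,.024),("apron front",320,284,.005),("mat edge",200,281,.002),("mat left end",46,277,.002),("bracket",82,335,.002),("frontwall",320,207,.018)]:
    p=fcast(g,u,v,z);print(n,p.round(4),case(p).round(4))
E
```

```text
lugend [0.5265 0.0316 0.046 ] [-0.1053 -0.0006]
end bottom? [0.5214 0.0319 0.034 ] [-0.1104 -0.0006]
wheel [0.6164 0.1285 0.034 ] [-0.0214  0.1016]
w2 [ 0.6073 -0.0075  0.034 ] [-0.0223 -0.0348]
w3 [ 0.6076 -0.083   0.034 ] [-0.0174 -0.1102]
tyre L [0.6219 0.161  0.023 ] [-0.0178  0.1343]
motor [0.6048 0.0609 0.024 ] [-0.0288  0.0334]
apron front [0.509  0.0325 0.005 ] [-0.1227 -0.0008]
mat edge [0.5137 0.114  0.002 ] [-0.123   0.0809]
mat left end [0.5195 0.2541 0.002 ] [-0.1255  0.221 ]
bracket [0.4674 0.2324 0.002 ] [-0.1763  0.1962]
frontwall [0.5623 0.0294 0.018 ] [-0.0694 -0.0006]
```

Call:
arm_command --rows '[{"fingers": 0.2,"x": 0.004,"y": 0,"z": 0.033,"ax": 0,"ay": 0,"az": 0},{"fingers": 0.2,"x": 0,"y": 0,"z": 0.033,"ax": 0,"ay": 0,"az": 0},{"fingers": 0.2,"x": 0,"y": 0,"z": 0,"ax": 0,"ay": 0,"az": 0},{"fingers": 0.2,"x": 0,"y": 0,"z": 0,"ax": 0,"ay": 0,"az": 0},{"fingers": -1,"x": 0,"y": 0,"z": 0,"ax": 0,"ay": 0,"az": 0},{"fingers": -1,"x": 0,"y": 0,"z": 0,"ax": 0,"ay": 0,"az": 0},{"fingers": -1,"x": 0,"y": 0,"z": 0,"ax": 0,"ay": 0,"az": 0},{"fingers": -1,"x": 0,"y": 0,"z": 0,"ax": 0,"ay": 0,"az": 0},{"fingers": -1,"x": 0,"y": 0,"z": 0,"ax": 0,"ay": 0,"az": 0},{"fingers": -1,"x": 0,"y": 0,"z": 0,"ax": 0,"ay": 0,"az": 0}]' --grip_force 40

```text
clock: 3.28
tcp_pos: [0.5454, 0.0299, 0.0466]
orientation: [3.139, -0.096, 0.005]
contact_force: [0.9, -6.1, 2.0]
grip_width: 0.0107
gripper_force: 43.0
```

```bash
python3 -c "
import numpy as np
t=np.arange(21)*.082-.034
print(np.c_[np.diff(-148.6*np.cos(t)),-np.diff(148.6*np.sin(t))].round(1).tolist())"
```

```text
[[0.1, -12.2], [1.1, -12.1], [2.1, -12.0], [3.0, -11.8], [4.0, -11.5], [4.9, -11.1], [5.8, -10.7], [6.7, -10.2], [7.5, -9.6], [8.3, -9.0], [9.0, -8.2], [9.6, -7.5], [10.2, -6.7], [10.7, -5.8], [11.1, -4.9], [11.5, -4.0], [11.8, -3.0], [12.0, -2.1], [12.1, -1.1], [12.2, -0.1]]
```

Call:
arm_command --rows '[{"fingers": -1,"x": 0.0001,"y": 0,"z": -0.0122,"ax": 0,"ay": 0,"az": 0},{"fingers": -1,"x": 0.0011,"y": 0,"z": -0.0121,"ax": 0,"ay": 0,"az": 0},{"fingers": -1,"x": 0.0021,"y": 0,"z": -0.012,"ax": 0,"ay": 0,"az": 0},{"fingers": -1,"x": 0.003,"y": 0,"z": -0.0118,"ax": 0,"ay": 0,"az": 0},{"fingers": -1,"x": 0.004,"y": 0,"z": -0.0115,"ax": 0,"ay": 0,"az": 0},{"fingers": -1,"x": 0.0049,"y": 0,"z": -0.0111,"ax": 0,"ay": 0,"az": 0},{"fingers": -1,"x": 0.0058,"y": 0,"z": -0.0107,"ax": 0,"ay": 0,"az": 0},{"fingers": -1,"x": 0.0067,"y": 0,"z": -0.0102,"ax": 0,"ay": 0,"az": 0}]'

```text
clock: 3.95
tcp_pos: [0.5728, 0.0282, 0.1376]
orientation: [3.139, -0.096, 0.004]
contact_force: [8.3, -4.0, -9.2]
grip_width: 0.0106
gripper_force: 41.5
```

Forces are low, so I'll continue the arc.

Call:
arm_command --rows '[{"fingers": -1,"x": 0.0075,"y": 0,"z": -0.0096,"ax": 0,"ay": 0,"az": 0},{"fingers": -1,"x": 0.0083,"y": 0,"z": -0.009,"ax": 0,"ay": 0,"az": 0},{"fingers": -1,"x": 0.009,"y": 0,"z": -0.0082,"ax": 0,"ay": 0,"az": 0},{"fingers": -1,"x": 0.0096,"y": 0,"z": -0.0075,"ax": 0,"ay": 0,"az": 0},{"fingers": -1,"x": 0.0102,"y": 0,"z": -0.0067,"ax": 0,"ay": 0,"az": 0},{"fingers": -1,"x": 0.0107,"y": 0,"z": -0.0058,"ax": 0,"ay": 0,"az": 0}]'

```text
clock: 4.45
tcp_pos: [0.6257, 0.025, 0.1827]
orientation: [3.139, -0.095, -0.006]
contact_force: [1.4, -2.8, -10.1]
grip_width: 0.0107
gripper_force: 43.2
```

Call:
arm_command --rows '[{"fingers": -1,"x": 0.0111,"y": 0,"z": -0.0049,"ax": 0,"ay": 0,"az": 0},{"fingers": -1,"x": 0.0115,"y": 0,"z": -0.004,"ax": 0,"ay": 0,"az": 0},{"fingers": -1,"x": 0.0118,"y": 0,"z": -0.003,"ax": 0,"ay": 0,"az": 0},{"fingers": -1,"x": 0.012,"y": 0,"z": -0.0021,"ax": 0,"ay": 0,"az": 0},{"fingers": -1,"x": 0.0121,"y": 0,"z": -0.0011,"ax": 0,"ay": 0,"az": 0},{"fingers": -1,"x": 0.0122,"y": 0,"z": 0,"ax": 0,"ay": 0,"az": 0},{"fingers": -1,"x": 0,"y": 0,"z": 0,"ax": 0,"ay": 0,"az": 0}]'

```text
clock: 5.03
tcp_pos: [0.6973, 0.0208, 0.1976]
orientation: [3.139, -0.096, -0.005]
contact_force: [-1.7, -3.5, -2.8]
grip_width: 0.0106
gripper_force: 43.2
```

```bash
python3 - <<'E'
from h import *
from bench import r
b=r.get_obs();print(b["clock"],b["tcp_pos"],case(b["tcp_pos"]),b["contact_force"],b["grip_width"])
g=r.grab_frame("side");cv2.imwrite("pics/s3.png",cv2.resize(g["frame"][100:400,180:480][...,::-1],None,fx=2,fy=2))
E
```

```text
5.0333 [0.69725369 0.0207765  0.19761477] [ 0.06584292 -0.00117506] [-1.65862194 -3.47461694 -2.79458025] 0.010566006754170382
```

View pics/s3.png

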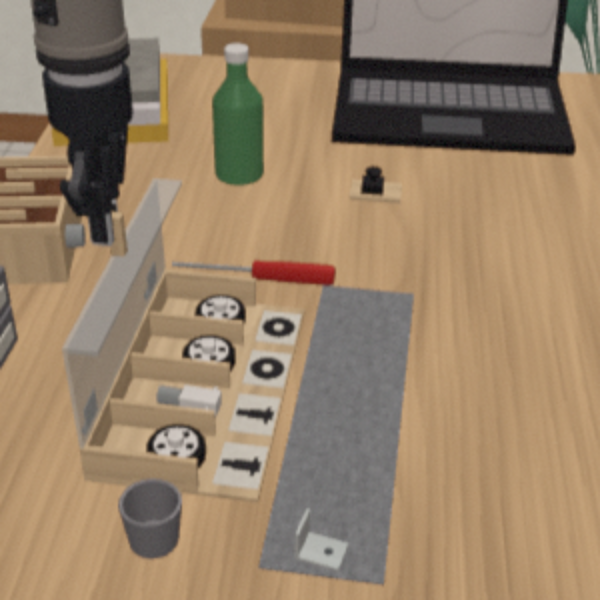

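The side view shows the lid just past upright, held by the lug at (118,235). The case is open and all parts are undisturbed. Next I release, back up, and relocate the target wheel's dark tyre with the lid out of the way.

Call:
arm_command --rows '[{"fingers": 0.2,"x": 0,"y": 0,"z": 0,"ax": 0,"ay": 0,"az": 0},{"fingers": 0.2,"x": 0,"y": 0,"z": 0,"ax": 0,"ay": 0,"az": 0},{"fingers": 0.2,"x": 0,"y": 0,"z": 0,"ax": 0,"ay": 0,"az": 0},{"fingers": 0.2,"x": 0,"y": 0,"z": -0.03,"ax": 0,"ay": 0,"az": 0},{"fingers": 0.2,"x": 0,"y": 0,"z": -0.03,"ax": 0,"ay": 0,"az": 0},{"fingers": 0.2,"x": -0.02,"y": 0,"z": 0,"ax": 0,"ay": 0,"az": 0},{"fingers": 0.2,"x": -0.03,"y": 0,"z": 0,"ax": 0,"ay": 0,"az": 0},{"fingers": 0.2,"x": -0.03,"y": 0,"z": 0,"ax": 0,"ay": 0,"az": 0},{"fingers": 0.2,"x": 0,"y": 0,"z": 0,"ax": 0,"ay": 0,"az": 0}]'

```text
clock: 5.83
tcp_pos: [0.6125, 0.0283, 0.2593]
orientation: [-3.14, 0.09, 0.004]
contact_force: [-0.2, -0.7, -0.7]
grip_width: 0.0516
gripper_force: 0.0
```

```bash
python3 - <<'E'
from h import *
from bench import r
b=r.get_obs();print(b["clock"],b["tcp_pos"],case(b["tcp_pos"]),b["contact_force"],b["joints"])
g=r.grab_frame("wrist");np.savez("w4.npz",**g);cv2.imwrite("pics/w4.png",g["frame"][...,::-1])
E
```

```text
5.8333 [0.61245784 0.02834232 0.25930849] [-0.01925424  0.00128939] [-0.199164   -0.7464297  -0.68124673] [ 0.03623505  0.38160538 -0.24056298  1.68506934  0.09958914  1.08961204
 -1.86231807]
```

View pics/w4.png

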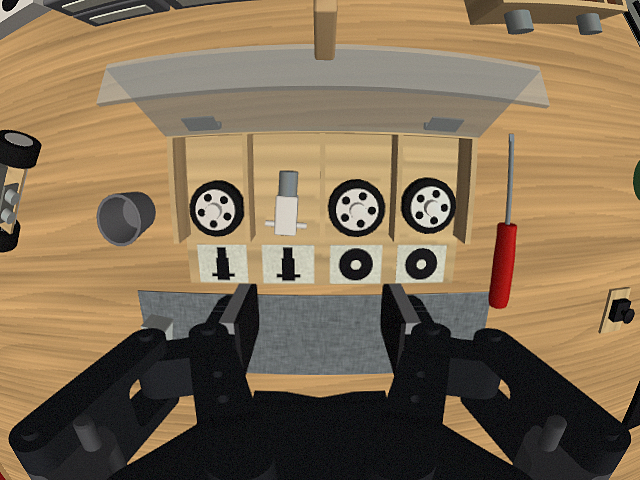

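The lid leans on its stop. The target wheel is at (217,209) in the leftmost lane, with everything else in place.

```bash
python3 - <<'E'
from h import *
g=np.load("w4.npz");hsv=cv2.cvtColor(g["frame"],cv2.COLOR_RGB2HSV)
roi=np.zeros((480,640),np.uint8);roi[170:240,183:250]=1
m=(hsv[...,2]<60).astype(np.uint8)*roi
cs,_=cv2.findContours(m,0,1);k=max(cs,key=cv2.contourArea)
P=np.array([fcast(g,*q[0],.02)[:2] for q in cv2.convexHull(k)])
e,rad=cv2.minEnclosingCircle((P*1000).astype(np.float32));print(e,rad,case(np.array(e)/1000))
q=fcast(g,218.5,209,.034);print("boss",q,case(q))
E
```

```text
(616.7921142578125, 133.8604278564453) 29.901521682739258 [-0.02125886  0.10687763]
boss [0.61850569 0.12735148 0.034     ] [-0.01915783  0.10048321]
```

Call:
arm_command --rows '[{"fingers": 0.0,"x": 0,"y": 0,"z": 0,"ax": 0,"ay": 0,"az": -6.92},{"fingers": 0.0,"x": 0,"y": 0,"z": 0,"ax": 0,"ay": 0,"az": -6.92},{"fingers": 0.0,"x": 0,"y": 0,"z": 0,"ax": 0,"ay": 0,"az": -6.92},{"fingers": 0.0,"x": 0,"y": 0,"z": 0,"ax": 0,"ay": 0,"az": -6.92},{"fingers": 0.0,"x": 0,"y": 0,"z": 0,"ax": 0,"ay": 0,"az": -6.92},{"fingers": 0.0,"x": 0,"y": 0,"z": 0,"ax": 0,"ay": 0,"az": -6.92},{"fingers": 0.0,"x": 0,"y": 0,"z": 0,"ax": 0,"ay": 0,"az": -6.92},{"fingers": 0.0,"x": 0,"y": 0,"z": 0,"ax": 0,"ay": 0,"az": -6.92},{"fingers": 0.0,"x": 0,"y": 0,"z": 0,"ax": 0,"ay": 0,"az": -6.92},{"fingers": 0.0,"x": 0,"y": 0,"z": 0,"ax": 0,"ay": 0,"az": -6.92}]'

```text
clock: 6.72
tcp_pos: [0.6188, 0.0274, 0.2595]
orientation: [2.633, 1.714, 0.004]
contact_force: [0.9, 0.3, -0.0]
grip_width: 0.0426
gripper_force: 0.0
```

Call:
arm_command --rows '[{"fingers": 0.0,"x": 0,"y": 0,"z": 0,"ax": 0,"ay": 0,"az": -6.92},{"fingers": 0.0,"x": 0,"y": 0,"z": 0,"ax": 0,"ay": 0,"az": -6.92},{"fingers": 0.0,"x": 0,"y": 0,"z": 0,"ax": 0,"ay": 0,"az": -6.92},{"fingers": 0.0,"x": 0.035,"y": 0,"z": 0,"ax": 0,"ay": 0,"az": 0},{"fingers": 0.0,"x": 0.035,"y": 0,"z": 0,"ax": 0,"ay": 0,"az": 0},{"fingers": 0.0,"x": 0.035,"y": -0.002,"z": 0,"ax": 0,"ay": 0,"az": 0},{"fingers": 0.0,"x": 0,"y": 0,"z": 0.04,"ax": 0,"ay": 0,"az": 0},{"fingers": 0.0,"x": 0,"y": 0,"z": 0.04,"ax": 0,"ay": 0,"az": 0},{"fingers": 0.0,"x": 0,"y": 0,"z": 0.04,"ax": 0,"ay": 0,"az": 0},{"fingers": 0.0,"x": 0,"y": 0,"z": 0.04,"ax": 0,"ay": 0,"az": 0}]'

```text
clock: 7.55
tcp_pos: [0.6233, 0.1327, 0.098]
orientation: [2.287, 2.153, 0.005]
contact_force: [0.1, -1.2, -0.2]
grip_width: 0.0428
gripper_force: 0.0
```

Call:
arm_command --rows '[{"fingers": 0.0,"x": 0,"y": 0,"z": 0.02,"ax": 0,"ay": 0,"az": 0},{"fingers": 0.0,"x": 0,"y": 0,"z": 0,"ax": 0,"ay": 0,"az": 0},{"fingers": 0.0,"x": 0,"y": 0,"z": 0,"ax": 0,"ay": 0,"az": 0}]'

```text
clock: 7.8
tcp_pos: [0.6224, 0.1323, 0.0786]
orientation: [-2.287, -2.152, 0.0]
contact_force: [-0.6, 0.5, -0.0]
grip_width: 0.0426
gripper_force: 0.0
```

```bash
python3 - <<'E'
from h import *
from bench import r
b=r.get_obs();print(b["clock"],b["tcp_pos"],case(b["tcp_pos"]),b["orientation"],b["contact_force"],b["joints"])
g=r.grab_frame("wrist");np.savez("w5.npz",**g);cv2.imwrite("pics/w5.png",g["frame"][...,::-1])
E
```

```text
7.8 [0.62239864 0.1322834  0.07860357] [-0.0155678   0.10563983] [-2.28713156e+00 -2.15249658e+00  1.27985493e-04] [-0.57904977  0.5493144  -0.01507911] [ 0.04548955  0.66117349 -0.49003094  1.75196865  0.40140239  0.82984416
 -0.69278581]
```

View pics/w5.png

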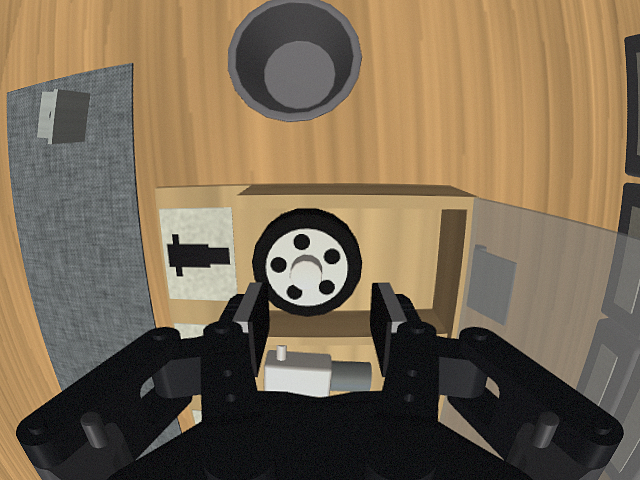

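The open jaws straddle columns 265–372, and the boss top is at (306,271). The wheel lies slightly to the robot side of the jaw centre.

```bash
python3 - <<'E'
from h import *
g=np.load("w5.npz")
for n,u,v,z in[("boss",306,271,.034),("tyre lo",253,264,.02),("tyre hi",361,264,.02),("tyre top",307,208,.023),("tyre bot",307,318,.023)]:
    q=fcast(g,u,v,z);print(n,case(q).round(4))
E
```

```text
boss [-0.0216  0.1106]
tyre lo [-0.0499  0.1091]
tyre hi [0.0066 0.1092]
tyre top [-0.0212  0.1393]
tyre bot [-0.0218  0.0793]
```

Call:
arm_command --rows '[{"fingers": 0.0,"x": 0.004,"y": -0.006,"z": 0,"ax": 0,"ay": 0,"az": 0},{"fingers": 0.0,"x": 0,"y": 0,"z": 0.02,"ax": 0,"ay": 0,"az": 0},{"fingers": 0.0,"x": 0,"y": 0,"z": 0.015,"ax": 0,"ay": 0,"az": 0},{"fingers": 0.0,"x": 0,"y": 0,"z": 0,"ax": 0,"ay": 0,"az": 0},{"fingers": 0.0,"x": 0,"y": 0,"z": 0,"ax": 0,"ay": 0,"az": 0}]' --grip_force 30

```text
clock: 8.27
tcp_pos: [0.616, 0.1361, 0.0439]
orientation: [-2.288, -2.153, 0.001]
contact_force: [0.5, -0.1, 0.5]
grip_width: 0.0425
gripper_force: 0.0
```

Call:
arm_command --rows '[{"fingers": -1,"x": 0,"y": 0,"z": 0,"ax": 0,"ay": 0,"az": 0},{"fingers": -1,"x": 0,"y": 0,"z": 0,"ax": 0,"ay": 0,"az": 0},{"fingers": -1,"x": 0,"y": 0,"z": 0,"ax": 0,"ay": 0,"az": 0},{"fingers": -1,"x": 0,"y": 0,"z": 0,"ax": 0,"ay": 0,"az": 0},{"fingers": -1,"x": 0,"y": 0,"z": 0,"ax": 0,"ay": 0,"az": 0},{"fingers": -1,"x": 0,"y": 0,"z": 0,"ax": 0,"ay": 0,"az": 0}]'

```text
clock: 8.77
tcp_pos: [0.617, 0.1364, 0.0449]
orientation: [2.287, 2.152, 0.002]
contact_force: [-0.8, -0.3, 6.1]
grip_width: 0.0138
gripper_force: 29.4
```

Call:
arm_command --rows '[{"fingers": -1,"x": 0,"y": 0,"z": -0.01,"ax": 0,"ay": 0,"az": 0},{"fingers": -1,"x": 0,"y": 0,"z": -0.01,"ax": 0,"ay": 0,"az": 0},{"fingers": -1,"x": 0,"y": -0.015,"z": 0,"ax": 0,"ay": 0,"az": 0},{"fingers": -1,"x": 0,"y": -0.025,"z": 0,"ax": 0,"ay": 0,"az": 0},{"fingers": -1,"x": 0,"y": -0.025,"z": 0,"ax": 0,"ay": 0,"az": 0},{"fingers": -1,"x": 0,"y": -0.025,"z": 0,"ax": 0,"ay": 0,"az": 0},{"fingers": -1,"x": 0,"y": -0.025,"z": 0,"ax": 0,"ay": 0,"az": 0},{"fingers": -1,"x": 0,"y": -0.025,"z": 0,"ax": 0,"ay": 0,"az": 0},{"fingers": -1,"x": -0.01,"y": -0.022,"z": 0,"ax": 0,"ay": 0,"az": 0},{"fingers": -1,"x": 0,"y": 0,"z": 0,"ax": 0,"ay": 0,"az": 0}]'

```text
clock: 9.6
tcp_pos: [0.4491, 0.1344, 0.064]
orientation: [-2.286, -2.155, 0.008]
contact_force: [-0.5, -0.5, -0.1]
grip_width: 0.0143
gripper_force: 29.3
```

```bash
python3 - <<'E'
from h import *
from bench import r
b=r.get_obs();print(b["clock"],b["tcp_pos"],case(b["tcp_pos"]),b["contact_force"],b["grip_width"])
g=r.grab_frame("side");cv2.imwrite("pics/s6.png",cv2.resize(g["frame"][180:420,200:440][...,::-1],None,fx=2.4,fy=2.4))
E
```

```text
9.6 [0.44905987 0.13436762 0.06397119] [-0.18871962  0.09731997] [-0.5274861  -0.50163691 -0.12333995] 0.014274042157107985
```

View pics/s6.png

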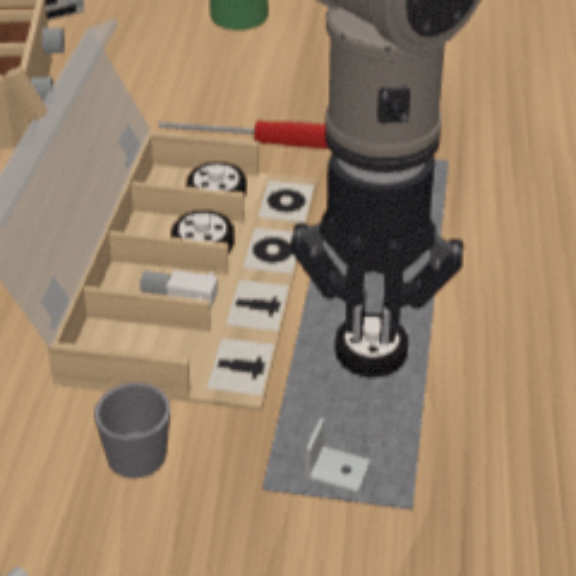

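The wheel hangs level in the jaws at (370,345) over the mat. I'll lower it 22 mm, release and retreat upward.

Call:
arm_command --rows '[{"fingers": -1,"x": 0,"y": 0,"z": 0.01,"ax": 0,"ay": 0,"az": 0},{"fingers": -1,"x": 0,"y": 0,"z": 0.008,"ax": 0,"ay": 0,"az": 0},{"fingers": -1,"x": 0,"y": 0,"z": 0.003,"ax": 0,"ay": 0,"az": 0},{"fingers": -1,"x": 0,"y": 0,"z": 0,"ax": 0,"ay": 0,"az": 0},{"fingers": -0.2,"x": 0,"y": 0,"z": 0,"ax": 0,"ay": 0,"az": 0},{"fingers": -0.2,"x": 0,"y": 0,"z": 0,"ax": 0,"ay": 0,"az": 0},{"fingers": -0.2,"x": 0,"y": 0,"z": 0,"ax": 0,"ay": 0,"az": 0},{"fingers": -0.2,"x": 0,"y": 0,"z": -0.02,"ax": 0,"ay": 0,"az": 0},{"fingers": -0.2,"x": 0,"y": 0,"z": -0.035,"ax": 0,"ay": 0,"az": 0},{"fingers": -0.2,"x": 0,"y": 0,"z": -0.035,"ax": 0,"ay": 0,"az": 0}]'

```text
clock: 10.48
tcp_pos: [0.4528, 0.1359, 0.133]
orientation: [-2.286, -2.152, 0.004]
contact_force: [1.4, -0.1, 0.4]
grip_width: 0.0339
gripper_force: 0.0
```

Call:
arm_command --rows '[{"fingers": -0.2,"x": 0,"y": 0,"z": -0.03,"ax": 0,"ay": 0,"az": 0},{"fingers": -0.2,"x": 0,"y": 0,"z": 0,"ax": 0,"ay": 0,"az": 0},{"fingers": -0.2,"x": 0,"y": 0,"z": 0,"ax": 0,"ay": 0,"az": 0}]'

```text
clock: 10.73
tcp_pos: [0.4552, 0.1363, 0.1645]
orientation: [2.287, 2.151, 0.006]
contact_force: [-0.9, 0.0, 0.5]
grip_width: 0.034
gripper_force: 0.0
```

```bash
python3 - <<'E'
from h import *
from bench import r
b=r.get_obs();print(b["clock"],b["tcp_pos"],b["contact_force"],b["grip_width"])
g=r.grab_frame("side");cv2.imwrite("pics/s7.png",cv2.resize(g["frame"][180:420,200:440][...,::-1],None,fx=2.4,fy=2.4))
E
```

```text
10.7333 [0.45520504 0.13626806 0.16451079] [-0.93353568  0.03628224  0.54890179] 0.03401678142552478
```

View pics/s7.png

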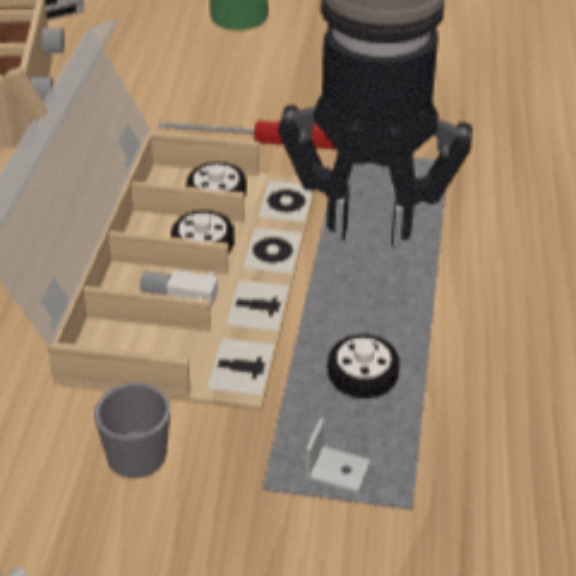

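The wheel lies flat on the mat at (363,365), the lid stands open, the other parts are undisturbed and the gripper is clear.

```bash
python3 -c "
from bench import r
print(r.hand_in())"
```

```text
the job is handed in; nothing more can be done
None
```

The lid stands open on its stop, the misplaced wheel from the +y lane lies flat on the mat clear of the case, nothing else was disturbed in the last picture, and the job is handed in at about 11 s (no verdict was returned).

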